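# Seat the weighing pan on the kitchen scale and zero it

## Task

Set the weighing pan back on the kitchen scale so that its three ball feet are fully home in the carrier's seats (the foot under the pouring lip in the cone, the others in the groove and on the flat) and it stands level, then let go and press the orange zero key down. The carrier has a few millimetres of play, so feel for the seats gently: the scale must never be pushed with more than 25 N (2.5 kg). Leave everything else on the counter where it is.

Things in the scene. Friction and masses are not known exactly. Their poses are not given: they have to be found in the camera images.
- scale: White kitchen scale, fixed. Housing 225 x 180 x 30 mm high; origin on the counter under the middle of its round dark deck (166 mm across); z up. It reaches 140 mm to -x (front edge, with display and orange key), 85 mm to +x, 90 mm to +y and -y. On the deck stands a steel three-armed pan carrier with a smooth seat on a boss 40 mm across at the end of each arm, 50 mm from its middle.
- deck (a point): Middle of the deck's top, 30 mm up, axes as the scale. The carrier has play: it stands anywhere up to 8 mm off this middle in x and in y and is turned about its cone by up to 0.08 rad either way; neither is reported (some 20 N sideways would shift it). It floats on rubber buffers: gives way downward 1 mm for each 4 N beyond the first 2 N, at most 5.5 mm, and springs back.
- near_cone (a point): Point fixed to the scale (deck middle + 50 mm along x), 46 mm above the counter: where the centre of the cone's mouth would be if the carrier stood in the middle; the true cone is up to 8 mm off in x and in y. The cone is 90 degrees, mouth 9 mm across, in the top of a brass boss whose top is 46 mm above the counter.
- near_groove (a point): The same for the middle of the V groove (scale x -25, y +43.3 mm), off by the same amounts as the cone and swung about it by the carrier's turn (up to 7 mm). 90 degrees, 9 mm wide, 40 mm long, running towards the cone, in a steel boss with its top 46 mm above the counter.
- near_flat (a point): The same for the flat seat (scale x -25, y -43.3 mm), off likewise. This point is 46 mm above the counter; the flat itself is lower, at 44 mm, which is how low the bottoms of all three feet come when the pan is seated.
- key_top (a point): Centre of the top of the round orange zero key (24 mm across) at the front left of the scale, 43 mm above the counter.
- key (a joint): Travel of the zero key in m: 0 up, 0.005 fully down; it needs 4 N to go fully down and springs back.
- pan_grip (a point): Centre of the black grip sleeve (52 mm along pan y, 13 mm along pan x, 20 mm high) on the arched handle of the loose stainless weighing pan: grip it across pan x. It is 72 mm above the foot bottoms, over the pan's middle and centre of mass. Pan 0.25 to 0.4 kg, rim 124 mm across, 38 mm up. Axes: z up, +x to the pouring lip; seated, the pan lies as the carrier does (within 0.08 rad of the scale).
- foot_cone (a point): Lowest point of the 12 mm ball foot under the pouring lip (copper stem), 50 mm from the pan's middle along pan +x; belongs in the cone. Axes as the pan.
- foot_groove (a point): Lowest point of the ball foot at 120 degrees (pan x = -25 mm, y = +43.3 mm); belongs in the groove.
- foot_flat (a point): Lowest point of the ball foot at 240 degrees (pan x = -25 mm, y = -43.3 mm); belongs on the flat.
- lid: Bystander: blue enamelled saucepan lid with a knob, 190 mm across, 49 mm high; origin under its middle.
- ladle: Bystander: copper-toned ladle lying down, bowl 80 mm across, 31 mm high; origin under the bowl, handle 210 mm towards its -x.
- jar: Bystander: clear plastic spice jar with a red screw top, 46 mm across, 95 mm high; origin under its middle.
- tongs: Bystander: stainless tongs with a black sliding latch ring, 235 mm long along x, 17 mm high; origin under the middle.
- dish: Bystander: terracotta dish, 140 mm across, 36 mm high; origin under its middle.
- cup: Bystander: small white coffee cup without handle, 60 mm across, 52 mm high; origin under its middle.
There are look-alikes about, which are no part of the job. Several things look just like the part that bears pan_grip: the one meant starts farthest from the robot's base.

How it is judged (in metres and radians):
On the way, in this order (a step that is already met when the one before it is completed fails the run):
1. the pan stands seated on the carrier, let go (z of foot_cone in the frame of scale between 0.042 and 0.0449 m and z of foot_groove in the frame of scale between 0.042 and 0.0449 m and z of foot_flat in the frame of scale between 0.042 and 0.0449 m and horizontal distance between foot_cone and near_cone below 0.02 m and horizontal distance between foot_groove and near_groove below 0.02 m and angle between pan_grip's own z axis and vertical below 0.02 rad and contact force between the fingers and pan below 0.05 N and linear speed of pan below 0.01 m/s), for 0.3 s.
2. the zero key is pressed down with the pan seated (z of foot_cone in the frame of scale between 0.042 and 0.0449 m and z of foot_groove in the frame of scale between 0.042 and 0.0449 m and z of foot_flat in the frame of scale between 0.042 and 0.0449 m and horizontal distance between foot_cone and near_cone below 0.02 m and horizontal distance between foot_groove and near_groove below 0.02 m and angle between pan_grip's own z axis and vertical below 0.02 rad and value of joint key above 0.0035 m), for 0.05 s.
At the end, for the whole second after the job is handed in: The pan stands at rest and released on the scale, level within 0.02 rad, lip foot at the cone (within 20 mm of near_cone), all three foot bottoms 42 to 44.9 mm above the counter (44 seated; 46 if left on a boss). The zero key was pressed over 3.5 mm after that and is up again (all of step 1 and value of joint key below 0.001 m); the robot touches nothing.
It fails at once if the scale is pushed with more than 25 N, through the pan or directly (contact force between any of pan, the arm, the fingers and scale above 25 N).
It fails at once if a bystander is moved more than 30 mm (distance of any of lid, ladle, jar, tongs, dish, cup from where it was at the start of the episode above 0.03 m).
It also fails if it takes over 72 s, if anything falls off the work surface, if the arm or the gripper's body presses on something with over 40 N, if the wrist force passes 120 N, or if a joint passes its speed limit or range.

## Robot

A 6-joint arm with a two-finger parallel gripper is mounted at the origin on the work surface. World frame = base frame: x ahead of the robot, y to its left, z up, the work surface at z = 0. Lengths are in mm, angles in rad, forces in N, time in s.
With the tool pointing down it reaches from about 400 to 925 mm from the base axis. Payload 12.5 kg.
Tool frame: the origin (TCP) lies at the very end of the fingers, on their centre line; the grasp point (between the pads) lies 19 mm behind it; z points along the fingers, y is the direction in which the jaws open and shut (so a half turn about z gives the same grasp; the last joint's range is limited). The gripper opens to 95 mm and grips with 3 to 60 N. Pads are 20 mm wide; open, the fingers measure 119 mm over their backs; the gripper's body (75 mm by 180 mm) begins 59 mm behind the grasp point.
Start: joints at [-1.301, 0.491, 1.559, -0, 1.092, -0.106], TCP at [229.409, -581.393, 214.661] pointing down, gripper open.
Joint ranges: [-3.1, 3.1], [-0.84, 2.19], [0.05, 2.79], [-1.13, 4.28], [0.06, 2.93], [-2.69, 2.69]. Speed limits (rad/s): [2.22, 2.22, 2.79, 3.14, 3.14, 3.14].

## Interface

Orientations are given as [roll, pitch, yaw] about the fixed x, y, z axes, in that order (R = Rz(yaw) Ry(pitch) Rx(roll)).
In Python, from cell import env gives the robot as it stands.
- The arm moves only by the shell command python3 -m pendant 'ROWS'. ROWS is JSON, a list that holds one entry, the list of rows, each a list of 5 numbers: the opening, from 0 (shut) to 1 (fully open), then the shift along the tool's x, y, z in m, then the turn about the tool's z in rad. A call has exactly 8 rows; each row is the pose to reach, as a shift and turn from the pose commanded when the call began, along the tool's axes at that moment; what a row does not reach only later rows make up. A row lasts 1/10 s, in which the tool goes at most 50 mm and 8.59 degrees, less where a joint would pass 70% of its speed; a pose out of reach is approached as far as the arm can. A call with a gripper value outside its range is refused whole. The fingers move at their own pace and stop on an object; the grip force is fixed at half the most. Time passes only in rows, so rows that repeat a pose let the fingers close, or fill a call up. It gives the time, the measured TCP pose, the force and the opening at its end, in the units of the state.
- env.state(): the state, without advancing time (a new reading comes with each control period).
- env.read_camera(name): name is "scene" or "top"; returns a dict with "image" (480x640x3 uint8, blue, green, red), "range_z" (480x640 float32, mm along the optical axis (not along the pixel's ray), 0 where there is no reading), "fx", "fy", "cx", "cy" (pixels), "rvec" (rotation vector, rad) and "tvec" (3), from world to camera coordinates, as OpenCV has them. Camera axes: x right, y down, z forward; pixel columns grow to the right and rows downward; lengths in mm; the calibration is good to about 2 mm. A picture is of the moment at which its call begins.
- env.job_done(): hands the job in, once; it reports no verdict.
The state is a dict: "t": time; "joints": joint angles; "qvel": joint speeds; "tau": joint torques, N m; "eef_pos": TCP position; "tcp_rot": TCP orientation; "ft_force": force on the tool from outside, world axes, zero at the start; "moment": the same for the moment, N m; "opening": opening from 0.0 (shut) to 1.0 (fully open).
Only numpy, scipy, OpenCV 4.12 (cv2) and the standard library are available. Lean on these libraries where they do the work, as an engineer would, in place of code of your own. Each camera call takes 0.05 s, during which the arm holds its last target. There are 200 camera calls.

## Working session

There is one attempt and no reset: what is moved stays moved. The work goes in short steps, Python scripts to look and compute and a shell command to move; the robot and the scene stay as the last step left them, time stands still between calls to the robot, and variables do not carry over. Pictures are saved under pics/ and viewed, about 8 in all and at most 12, crops included, and the job is handed in when it is done.

```bash
mkdir -p pics; cat > h.py <<'E'
import numpy as np, cv2
from cell import env
def cam(n):
    c=env.read_camera(n); np.savez(f'pics/{n}_last.npz',**c); return c
def load(n): return dict(np.load(f'pics/{n}_last.npz'))
def proj(c,P):
    K=np.array([[c['fx'],0,c['cx']],[0,c['fy'],c['cy']],[0,0,1.]])
    return cv2.projectPoints(np.float64(P).reshape(-1,3),np.float64(c['rvec']),np.float64(c['tvec']),K,None)[0].reshape(-1,2)
def cloud(c):
    z=c['range_z'].astype(float); v,u=np.mgrid[:480,:640]
    P=np.dstack([(u-c['cx'])/c['fx']*z,(v-c['cy'])/c['fy']*z,z])
    R=cv2.Rodrigues(np.float64(c['rvec']))[0]; W=(P-np.float64(c['tvec']).ravel())@R
    W[z==0]=np.nan; return W
def onplane(c,uv,h):
    R=cv2.Rodrigues(np.float64(c['rvec']))[0];o=-R.T@np.float64(c['tvec']).ravel()
    d=R.T@np.array([(uv[0]-c['cx'])/c['fx'],(uv[1]-c['cy'])/c['fy'],1.]); return o+d*(h-o[2])/d[2]
E
python3 - <<'E'
from h import *
for n in('scene','top'):
    c=cam(n); cv2.imwrite(f'pics/{n}1.png',c['image']); R=cv2.Rodrigues(np.float64(c['rvec']))[0]; print(n,c['fx'],-R.T@np.float64(c['tvec']).ravel(),R[2])
print(env.state())
E
```

```text
scene 449.7963921186863 [883.2005868  546.34972583 979.18114648] [-0.33752961 -0.49990435 -0.79760228]
top 512.3445994858582 [ 417.02980277   -8.81621657 1432.43377229] [ 0.04960359 -0.00438274 -0.99875937]
{'t': 0.1, 'joints': array([-1.30060581e+00,  4.91505363e-01,  1.55937427e+00,  2.15278346e-05,
        1.09169748e+00, -1.05581615e-01]), 'qvel': array([ 4.08560645e-05, -2.09471796e-03, -1.19851411e-03, -9.15403136e-04,
        2.32076371e-04, -1.10814860e-03]), 'tau': array([ 3.76007898e-03, -6.13619900e+01, -2.58606112e+01,  6.94164634e-02,
        4.69865499e-02, -3.56783710e-05]), 'eef_pos': array([ 229.35059959, -581.17585404,  214.12130657]), 'tcp_rot': array([-3.14061569e+00, -1.22735985e-04,  3.75762139e-01]), 'ft_force': array([0.24697624, 0.23469224, 0.16508815]), 'moment': array([-0.04132983, -0.03336157,  0.053526  ]), 'opening': 1.0034462126961963}
```

View pics/scene1.png

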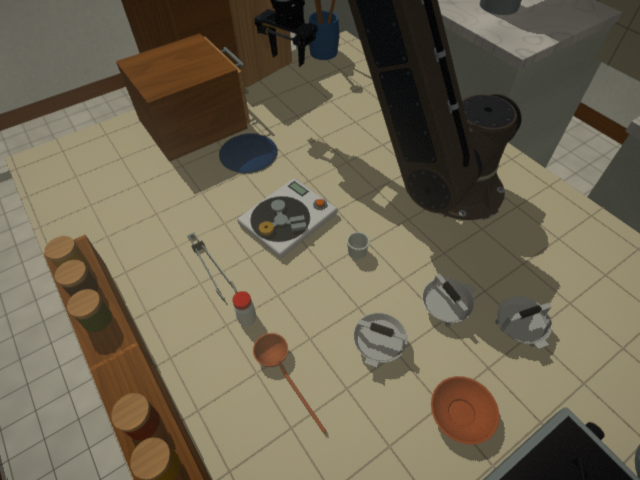

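View pics/top1.png

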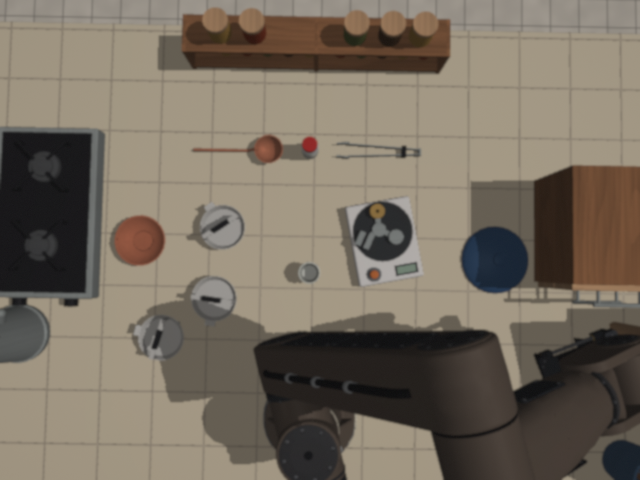

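```bash
python3 - <<'E'
from h import *
t=load('top')
W=cloud(t)
def crop(c,x,y,s,k): return cv2.resize(c['image'][y:y+s,x:x+s],None,fx=k,fy=k,interpolation=cv2.INTER_CUBIC)
s=load('scene')
a=np.hstack([crop(t,190,195,66,6),crop(t,340,190,100,3.96)[:396,:396]])
b=np.hstack([crop(s,345,300,66,6),crop(s,238,165,105,3.7715)[:396,:396]])
cv2.imwrite('pics/crop1.png',a);cv2.imwrite('pics/crop2.png',b);print(a.shape,b.shape)
# counter check, pan & scale clouds
print(np.nanmedian(W[300:330,300:340,2]))
m=(W[190:265,190:260]).reshape(-1,3)
for lo,hi in((30,45),(70,100)):
    q=m[(m[:,2]>lo)&(m[:,2]<hi)]; print(lo,len(q),np.median(q,0),q.min(0),q.max(0)) if len(q) else 0
for p in [(378,211),(397,237),(362,239),(374,274),(380,228)]: print(p,W[p[1],p[0]])
E
```

```text
(396, 792, 3) (396, 792, 3)
-0.599087265901034
30 368 [545.51285835 263.59412668  35.31044262] [462.14751274 187.12920327  30.04948756] [590.56311186 308.72459485  43.96100553]
70 195 [521.79410145 244.97221577  77.56744685] [486.94734291 201.83215367  70.25319311] [554.98300584 292.81073102  90.1482489 ]
(378, 211) [ 570.72394696 -177.03173872   40.56812812]
(397, 237) [ 500.27977062 -228.88184555   45.24365809]
(362, 239) [ 492.78929629 -133.31495625   52.06279279]
(374, 274) [ 398.95536516 -167.83848511   43.44392755]
(380, 228) [ 524.43754701 -183.24018068   38.84703604]
```

View pics/crop1.png

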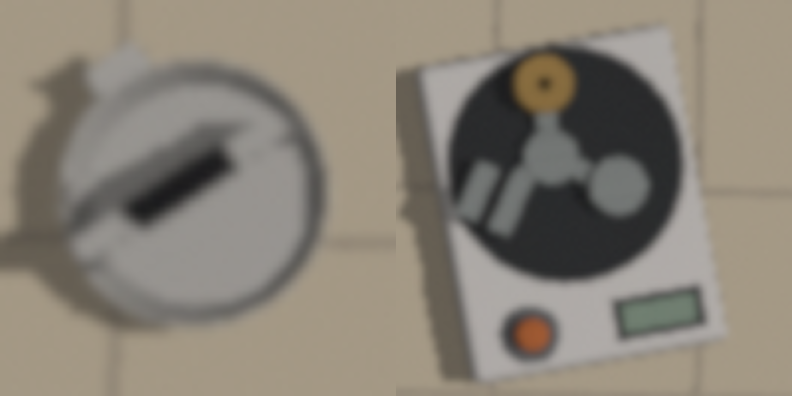

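View pics/crop2.png

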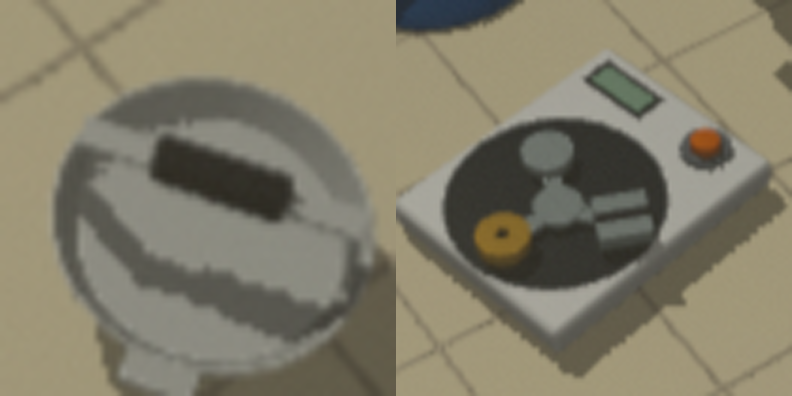

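```bash
cat >> h.py <<'E'
def tri(c1,p1,c2,p2):
    Ps=[];us=[]
    for c,p in((c1,p1),(c2,p2)):
        R=cv2.Rodrigues(np.float64(c['rvec']))[0];t=np.float64(c['tvec']).reshape(3,1)
        Ps.append(np.hstack([R,t]));us.append(np.array([[(p[0]-c['cx'])/c['fx']],[(p[1]-c['cy'])/c['fy']]]))
    X=cv2.triangulatePoints(*Ps,*us).ravel();return X[:3]/X[3]
E
python3 - <<'E'
from h import *
t=load('top');s=load('scene')
T1=lambda x,y:((x+.5)/6-.5+190,(y+.5)/6-.5+195)
T2=lambda x,y:((x-396+.5)/3.96-.5+340,(y+.5)/3.96-.5+190)
S1=lambda x,y:((x+.5)/6-.5+345,(y+.5)/6-.5+300)
S2=lambda x,y:((x-396+.5)/3.7715-.5+238,(y+.5)/3.7715-.5+165)
for n,a,b in [('grip',T1(180,187),S1(222,176)),('grip e1',T1(228,160),S1(160,157)),('grip e2',T1(133,216),S1(285,196)),('lip',T1(118,70),S1(158,372)),('cone',T2(544,84),S2(502,233)),
 ('groove',T2(496,198),S2(622,213)),('flat',T2(618,185),S2(548,150)),('key',T2(532,335),S2(706,140)),
 ('c1',T2(422,69),S2(552,338)),('c2',T2(665,25),S2(397,204)),('c3',T2(724,336),S2(607,52)),('c4',T2(476,382),S2(770,166)),('deck',T2(565,161),S2(555,203))]:
    X=tri(t,a,s,b); print(n,X.round(1),'reproj',(proj(t,X)[0]-a).round(2),(proj(s,X)[0]-b).round(2))
E
```

```text
grip [519.9 247.6  74.7] reproj [-0.07  0.08] [-0.13 -0.01]
grip e1 [532.5 227.2  71.4] reproj [-0.09  0.09] [-0.15 -0.01]
grip e2 [506.7 267.6  76.2] reproj [-0.04  0.04] [-0.06 -0.  ]
lip [575.3 283.6  40.2] reproj [-0.07  0.07] [-0.13 -0.01]
cone [ 570.2 -173.3   48.8] reproj [ 0. -0.] [0. 0.]
groove [ 490.6 -140.9   48. ] reproj [-0.23  0.29] [-0.37 -0.03]
flat [ 501.3 -224.7   46.6] reproj [-0.16  0.22] [-0.26 -0.02]
key [ 398.  -167.5   43.3] reproj [-0.1   0.12] [-0.15 -0.01]
c1 [581.8 -90.9  23.6] reproj [-0.03  0.04] [-0.06 -0.  ]
c2 [ 613.8 -258.7   28.7] reproj [-0.32  0.48] [-0.57 -0.05]
c3 [ 399.7 -302.5   27.4] reproj [-0.02  0.02] [-0.03 -0.  ]
c4 [ 364.8 -131.2   25.9] reproj [-0.08  0.09] [-0.11 -0.01]
deck [ 518.2 -190.2   30.6] reproj [-0.18  0.25] [-0.31 -0.03]
```

```bash
cat >> h.py <<'E'
from scipy.spatial.transform import Rotation as Ro
def plan(x,y,z,yaw):
    s=env.state();R=Ro.from_euler('xyz',s['tcp_rot']).as_matrix();e=np.array(s['eef_pos'])
    d=R.T@(np.array([x,y,z])-e)/1000
    print('at',e.round(1),'yaw',round(s['tcp_rot'][2],3),'F',s['ft_force'].round(2),'shift',d.round(4),'turn',round(-((yaw-s['tcp_rot'][2]+np.pi)%(2*np.pi)-np.pi),3))
E
python3 -c "
from h import *
plan(500,-250,230,1.4)"
```

```text
at [ 229.4 -581.2  214.1] yaw 0.376 F [0.25 0.23 0.17] shift [ 0.3733 -0.2088 -0.0156] turn -1.024
```

```bash
python3 -m pendant '[[[1,0.047,-0.026,-0.002,-0.13],[1,0.094,-0.052,-0.004,-0.26],[1,0.14,-0.078,-0.006,-0.39],[1,0.187,-0.104,-0.008,-0.52],[1,0.233,-0.13,-0.01,-0.65],[1,0.28,-0.156,-0.012,-0.78],[1,0.327,-0.183,-0.014,-0.9],[1,0.373,-0.209,-0.016,-1.024]]]'; python3 -c "
from h import *
plan(510,0,210,1.9);plan(520,248,150,2.14)"
```

```text
t: 0.9
eef_pos: [483.1, -269.9, 229.6]
tcp_rot: [-3.141, -0.0, 1.405]
ft_force: [0.3, -0.7, -0.2]
opening: 0.997
at [ 483.1 -269.9  229.6] yaw 1.405 F [ 0.34 -0.7  -0.19] shift [ 0.2706 -0.0181  0.0196] turn -0.495
at [ 483.1 -269.9  229.6] yaw 1.405 F [ 0.34 -0.7  -0.19] shift [ 0.5169 -0.0492  0.0796] turn -0.735
```

```bash
python3 -m pendant '[[[1,0.049,-0.006,0.008,-0.1],[1,0.098,-0.012,0.016,-0.2],[1,0.148,-0.018,0.024,-0.3],[1,0.197,-0.024,0.032,-0.4],[1,0.246,-0.03,0.04,-0.5],[1,0.295,-0.036,0.048,-0.6],[1,0.344,-0.042,0.056,-0.68],[1,0.393,-0.05,0.064,-0.735]]]'; python3 -c "
from h import *
plan(520,248,110,2.14)"
```

```text
t: 1.7
eef_pos: [499.6, 124.7, 165.4]
tcp_rot: [-3.142, 0.0, 2.138]
ft_force: [1.2, -0.4, 0.0]
opening: 1.002
at [499.6 124.7 165.4] yaw 2.138 F [ 1.15 -0.43  0.04] shift [0.093  0.0835 0.0554] turn -0.002
```

```bash
python3 -m pendant '[[[1,0.03,0.02,0.01,0],[1,0.06,0.04,0.03,0],[1,0.085,0.057,0.05,0],[1,0.085,0.057,0.056,0],[1,0.085,0.057,0.056,0],[1,0.085,0.057,0.056,0],[1,0.085,0.057,0.056,0],[1,0.085,0.057,0.056,0]]]'; python3 - <<'E'
from h import *
plan(520,248,53,2.14)
s=cam('scene');cv2.imwrite('pics/s3.png',cv2.resize(s['image'][240:400,300:500],None,fx=4,fy=4,interpolation=cv2.INTER_CUBIC)[:600])
E
```

```text
t: 2.5
eef_pos: [502.9, 224.3, 110.5]
tcp_rot: [3.141, 0.0, 2.134]
ft_force: [1.0, -0.0, 0.2]
opening: 0.998
at [502.9 224.3 110.5] yaw 2.134 F [ 0.96 -0.04  0.22] shift [0.0109 0.0271 0.0575] turn -0.006
```

View pics/s3.png

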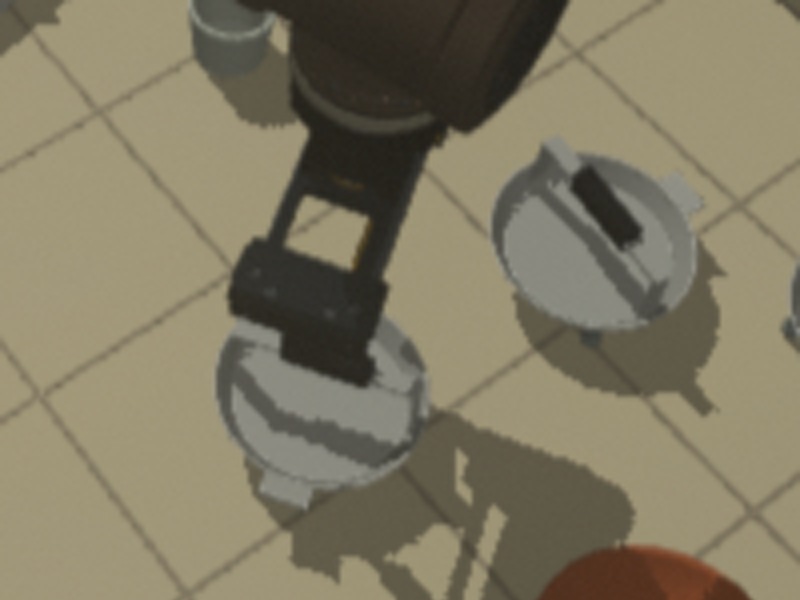

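```bash
python3 -m pendant '[[[1,0.006,0.014,0.0,-0.006],[1,0.011,0.027,0.0,-0.006],[1,0.011,0.027,0.01,-0.006],[1,0.011,0.027,0.025,-0.006],[1,0.011,0.027,0.04,-0.006],[1,0.011,0.027,0.05,-0.006],[1,0.011,0.027,0.0575,-0.006],[1,0.011,0.027,0.0575,-0.006]]]'; python3 - <<'E'
from h import *
plan(520,248,53,2.14)
E
```

```text
t: 3.35
eef_pos: [518.9, 248.3, 51.3]
tcp_rot: [-3.14, -0.0, 2.141]
ft_force: [-0.6, 0.1, 0.6]
opening: 1.005
at [518.9 248.3  51.3] yaw 2.141 F [-0.58  0.14  0.55] shift [-0.0008  0.0007 -0.0017] turn 0.001
```

```bash
python3 -m pendant '[[[0,0,0,0,0],[0,0,0,0,0],[0,0,0,0,0],[0,0,0,0,0],[0,0,0,0,0],[0,0,0,0,0],[0,0,0,0,0],[0,0,0,0,0]]]'; python3 - <<'E'
from h import *
plan(520,248,53,2.14)
E
```

```text
t: 4.15
eef_pos: [519.4, 248.7, 52.3]
tcp_rot: [-3.142, 0.0, 2.141]
ft_force: [0.6, 0.5, -0.1]
opening: 0.384
at [519.4 248.7  52.3] yaw 2.141 F [ 0.62  0.5  -0.11] shift [-0.0009  0.0001 -0.0007] turn 0.001
```

```bash
python3 -m pendant '[[[0,0,0,0,0],[0,0,0,0,0],[0,0,0,0,0],[0,0,0,0,0],[0,0,0,0,0],[0,0,0,0,0],[0,0,0,0,0],[0,0,0,0,0]]]'; python3 - <<'E'
from h import *
plan(520,248,53,2.14)
E
```

```text
t: 4.95
eef_pos: [519.4, 248.7, 52.2]
tcp_rot: [-3.141, 0.0, 2.141]
ft_force: [-0.4, 0.4, 0.4]
opening: 0.128
at [519.4 248.7  52.2] yaw 2.141 F [-0.43  0.39  0.44] shift [-0.0009  0.0001 -0.0008] turn 0.001
```

```bash
python3 -m pendant '[[[0,0,0,0,0],[0,0,0,-0.005,0],[0,0,0,-0.015,0],[0,0,0,-0.035,0],[0,0,0,-0.06,0],[0,0,0,-0.08,0],[0,0,0,-0.09,0],[0,0,0,-0.09,0]]]'; python3 - <<'E'
from h import *
plan(520.7,-179.6,142,1.697)
E
```

```text
t: 5.75
eef_pos: [519.9, 248.9, 143.7]
tcp_rot: [3.139, 0.001, 2.141]
ft_force: [-0.2, -1.0, -3.3]
opening: 0.136
at [519.9 248.9 143.7] yaw 2.141 F [-0.23 -0.99 -3.27] shift [-0.3612 -0.2305  0.0014] turn 0.444
```

```bash
python3 -m pendant '[[[0,-0.02,-0.013,0,0.03],[0,-0.05,-0.032,0,0.08],[0,-0.085,-0.055,0,0.14],[0,-0.12,-0.077,0,0.2],[0,-0.155,-0.099,0,0.26],[0,-0.19,-0.121,0,0.32],[0,-0.22,-0.14,0,0.38],[0,-0.245,-0.156,0,0.444]]]'; python3 - <<'E'
from h import *
plan(520.7,-179.6,142,1.697)
E
```

```text
t: 6.55
eef_pos: [519.7, -43.6, 141.3]
tcp_rot: [-3.14, -0.0, 1.693]
ft_force: [-0.3, -0.0, -3.2]
opening: 0.132
at [519.7 -43.6 141.3] yaw 1.693 F [-0.26 -0.03 -3.16] shift [-0.1351 -0.0157 -0.0007] turn -0.004
```

```bash
python3 -m pendant '[[[0,-0.03,-0.004,0.002,0],[0,-0.06,-0.008,0.008,0],[0,-0.09,-0.012,0.015,0],[0,-0.12,-0.0145,0.022,0],[0,-0.135,-0.0157,0.026,0],[0,-0.135,-0.0157,0.027,0],[0,-0.135,-0.0157,0.027,0],[0,-0.135,-0.0157,0.027,0]]]'; python3 - <<'E'
from h import *
plan(520.7,-179.6,115,1.697)
t=cam('top');s=cam('scene')
a=t['image'][185:285,330:430];b=s['image'][150:250,238:338]
cv2.imwrite('pics/c4.png',np.hstack([cv2.resize(x,None,fx=4,fy=4,interpolation=cv2.INTER_CUBIC) for x in(a,b)]))
E
```

```text
t: 7.35
eef_pos: [521.6, -176.5, 115.3]
tcp_rot: [-3.141, -0.0, 1.698]
ft_force: [0.3, 0.1, -2.8]
opening: 0.134
at [ 521.6 -176.5  115.3] yaw 1.698 F [ 0.29  0.09 -2.78] shift [-0.0029 -0.0013  0.0003] turn 0.001
```

View pics/c4.png

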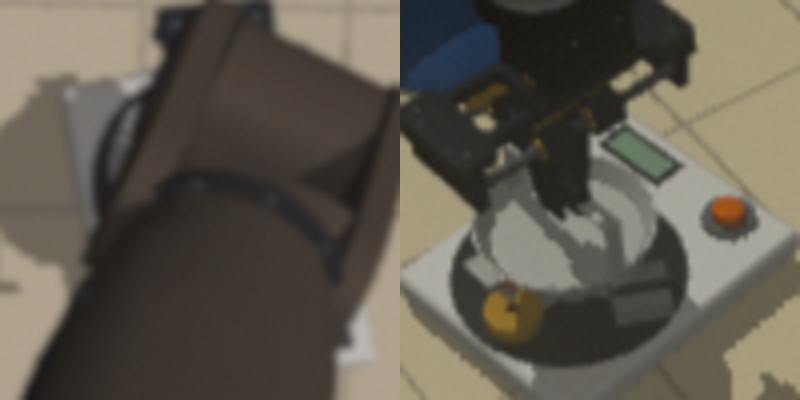

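```bash
python3 -m pendant '[[[0,-0.0017,-0.0013,0.003,0],[0,-0.0017,-0.0013,0.007,0],[0,-0.0017,-0.0013,0.011,0],[0,-0.0017,-0.0013,0.014,0],[0,-0.0017,-0.0013,0.015,0],[0,-0.0017,-0.0013,0.0155,0],[0,-0.0017,-0.0013,0.0155,0],[0,-0.0017,-0.0013,0.0155,0]]]'; python3 - <<'E'
from h import *
plan(520.5,-178.4,97,1.697)
s=cam('scene')
cv2.imwrite('pics/c5.png',cv2.resize(s['image'][165:245,245:325],None,fx=7,fy=7,interpolation=cv2.INTER_CUBIC))
print(proj(s,[[570.2,-173.3,48.8],[570.2,-173.3,46]])-[245,165])
E
```

```text
t: 8.25
eef_pos: [520.7, -179.5, 99.9]
tcp_rot: [3.141, 0.0, 1.697]
ft_force: [-0.3, 0.3, -4.1]
opening: 0.138
at [ 520.7 -179.5   99.9] yaw 1.697 F [-0.32  0.25 -4.11] shift [ 0.0011 -0.      0.0029] turn -0.0
[[20.7516625  61.419843  ]
 [20.86105896 62.08340751]]
```

View pics/c5.png

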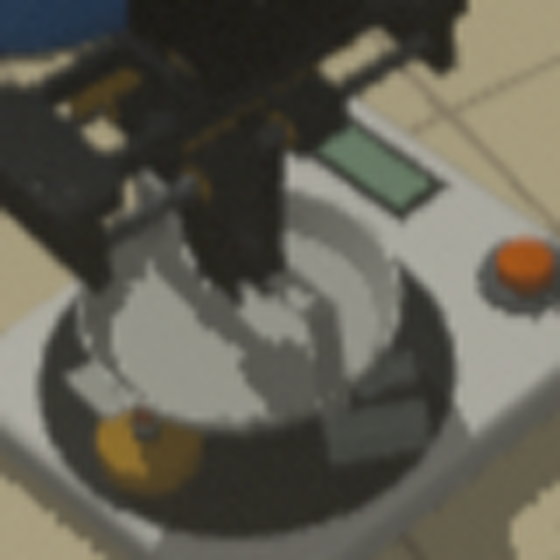

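```bash
python3 -m pendant '[[[0,0.001,0,0,0],[0,0.001,0,0.0005,0],[0,0.001,0,0.001,0],[0,0.001,0,0.0015,0],[0,0.001,0,0.002,0],[0,0.001,0,0.002,0],[0,0.001,0,0.002,0],[0,0.001,0,0.002,0]]]'; python3 - <<'E'
from h import *
plan(520.5,-178.4,97,1.697);print(env.state()['moment'].round(3))
E
```

```text
t: 9.1
eef_pos: [520.5, -178.5, 97.8]
tcp_rot: [-3.142, 0.0, 1.697]
ft_force: [-0.4, -0.8, -2.7]
opening: 0.138
at [ 520.5 -178.5   97.8] yaw 1.697 F [-0.35 -0.76 -2.75] shift [0.0001 0.     0.0008] turn -0.0
[ 0.046 -0.124  0.002]
```

```bash
python3 -m pendant '[[[0,0,0,0.0003,0],[0,0,0,0.0006,0],[0,0,0,0.0009,0],[0,0,0,0.0012,0],[0,0,0,0.0012,0],[0,0,0,0.0012,0],[0,0,0,0.0012,0],[0,0,0,0.0012,0]]]'; python3 - <<'E'
from h import *
plan(520.5,-178.4,97,1.697);print(env.state()['moment'].round(3))
E
```

```text
t: 9.9
eef_pos: [520.5, -178.5, 96.6]
tcp_rot: [3.141, 0.0, 1.697]
ft_force: [0.1, -0.8, -1.8]
opening: 0.136
at [ 520.5 -178.5   96.6] yaw 1.697 F [ 0.12 -0.8  -1.8 ] shift [ 0.0001 -0.     -0.0004] turn -0.0
[-0.059 -0.141 -0.004]
```

```bash
python3 -m pendant '[[[0,0,0,0.0003,0],[0,0,0,0.0006,0],[0,0,0,0.0009,0],[0,0,0,0.0012,0],[0,0,0,0.0012,0],[0,0,0,0.0012,0],[0,0,0,0.0012,0],[0,0,0,0.0012,0]]]'; python3 - <<'E'
from h import *
plan(520.5,-178.4,97,1.697);print(env.state()['moment'].round(3))
E
```

```text
t: 10.7
eef_pos: [520.5, -178.5, 95.5]
tcp_rot: [3.141, 0.0, 1.697]
ft_force: [-0.5, -0.7, 2.5]
opening: 0.134
at [ 520.5 -178.5   95.5] yaw 1.697 F [-0.55 -0.7   2.54] shift [ 0.0001 -0.     -0.0015] turn -0.0
[-0.125 -0.093 -0.018]
```

```bash
python3 -m pendant '[[[0,0,0,-0.0003,0],[0,0,0,-0.0006,0],[0,0,0,-0.0006,0],[0.2,0,0,-0.0006,0],[0.3,0,0,-0.0006,0],[0.4,0,0,-0.0006,0],[0.5,0,0,-0.0006,0],[0.6,0,0,-0.0006,0]]]'; python3 - <<'E'
from h import *
plan(520.5,-178.4,97,1.697);print(env.state()['moment'].round(3))
s=cam('scene')
cv2.imwrite('pics/c6.png',cv2.resize(s['image'][165:245,245:325],None,fx=7,fy=7,interpolation=cv2.INTER_CUBIC))
E
```

```text
t: 11.5
eef_pos: [520.5, -178.5, 96.0]
tcp_rot: [3.142, 0.0, 1.697]
ft_force: [-0.5, 0.6, -0.0]
opening: 0.482
at [ 520.5 -178.5   96. ] yaw 1.697 F [-0.52  0.55 -0.03] shift [ 0.0001 -0.     -0.001 ] turn -0.0
[-0.05  -0.152 -0.017]
```

View pics/c6.png

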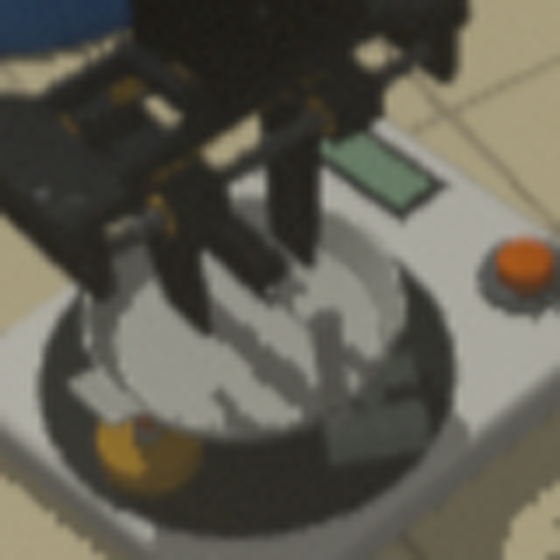

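```bash
python3 -m pendant '[[[0.7,0,0,0,0],[0.7,0,0,-0.005,0],[0.7,0,0,-0.02,0],[0.7,0,0,-0.05,0],[0.7,0,0,-0.09,0],[0.5,0,0,-0.12,0],[0.3,0,0,-0.13,0],[0,0,0,-0.13,0]]]'; python3 - <<'E'
from h import *
plan(398,-167.5,120,1.697);print(env.state()['moment'].round(3))
E
```

```text
t: 12.35
eef_pos: [520.8, -178.6, 227.2]
tcp_rot: [3.139, 0.002, 1.697]
ft_force: [-0.7, -0.1, -0.5]
opening: 0.502
at [ 520.8 -178.6  227.2] yaw 1.697 F [-0.73 -0.1  -0.46] shift [ 0.0266 -0.1207  0.1069] turn -0.0
[-0.021 -0.096 -0.011]
```

```bash
python3 -m pendant '[[[0,0.005,-0.03,0,0],[0,0.015,-0.07,0,0],[0,0.02,-0.1,0,0],[0,0.0266,-0.1207,0,0],[0,0.0266,-0.1207,0.03,0],[0,0.0266,-0.1207,0.07,0],[0,0.0266,-0.1207,0.1,0],[0,0.0266,-0.1207,0.107,0]]]'; python3 - <<'E'
from h import *
plan(398,-167.5,45,1.697)
s=cam('scene');t=cam('top')
cv2.imwrite('pics/c7.png',np.hstack([cv2.resize(s['image'][160:245,240:325],(560,560),interpolation=cv2.INTER_CUBIC)]))
# depth: rim plane & floor plane of pan
for n,c in(('s',s),('t',t)):
    W=cloud(c).reshape(-1,3);W=W[~np.isnan(W[:,0])]
    r=np.hypot(W[:,0]-520.5,W[:,1]+179)
    for lo,hi,zl,zh in((54,64,74,90),(0,45,48,70),(0,35,108,135)):
        q=W[(r>lo)&(r<hi)&(W[:,2]>zl)&(W[:,2]<zh)]
        if len(q)<30: continue
        for _ in range(3):
            A=np.c_[q[:,0]-520.5,q[:,1]+179,np.ones(len(q))];p=np.linalg.lstsq(A,q[:,2],rcond=None)[0];e=q[:,2]-A@p;q=q[abs(e)<max(1.,2*e.std())]
        print(n,lo,len(q),p.round(4),e.std().round(2))
E
```

```text
t: 13.15
eef_pos: [395.6, -166.2, 115.7]
tcp_rot: [-3.136, -0.004, 1.697]
ft_force: [0.4, -0.3, 0.7]
opening: 0.007
at [ 395.6 -166.2  115.7] yaw 1.697 F [ 0.35 -0.3   0.65] shift [-0.0018  0.0026  0.0707] turn -0.0
s 54 252 [1.73000e-02 2.13000e-02 8.05942e+01] 2.78
s 0 434 [ 2.50000e-03 -1.90000e-03  6.75763e+01] 1.31
s 0 134 [-3.934000e-01 -7.940000e-02  1.236356e+02] 4.11
t 54 222 [-3.30000e-03  5.50000e-03  7.87602e+01] 2.7
t 0 472 [ 9.70000e-03 -9.10000e-03  6.56085e+01] 2.15
t 0 124 [ 1.845000e-01 -7.790000e-02  1.226475e+02] 3.42
```

View pics/c7.png

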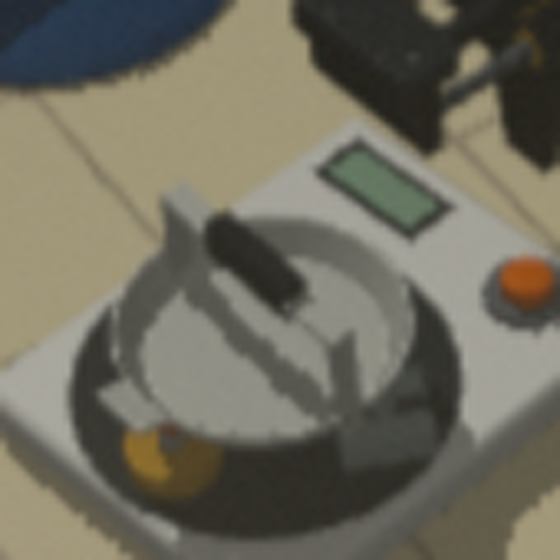

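```bash
python3 - <<'E'
from h import *
cs=[env.read_camera('scene') for _ in range(6)];ts=[env.read_camera('top') for _ in range(6)]
def fit(Ws,cx,cy,h,rr=48,ex=None):
    out=[]
    for W in Ws:
        W=W.reshape(-1,3);W=W[~np.isnan(W[:,0])]
        q=W[(np.hypot(W[:,0]-cx,W[:,1]-cy)<rr)&(abs(W[:,2]-h)<7)]
        out.append(q)
    q=np.vstack(out)
    for _ in range(6):
        A=np.c_[q[:,0]-cx,q[:,1]-cy,np.ones(len(q))];p=np.linalg.lstsq(A,q[:,2],rcond=None)[0];e=q[:,2]-A@p;k=abs(e)<max(.8,2*e.std());q=q[k]
    return len(q),p.round(4),e.std().round(2)
for n,c in(('s',cs),('t',ts)):
    Ws=[cloud(x) for x in c]
    print(n,'pan',fit(Ws,520.5,-179,67))
    print(n,'deckcounter',fit(Ws,520,30,0))
    for uv in ([(445,303),(520,322)] if n=='s' else [(213,299),(160,337)]):
        X=onplane(c[0],uv,25);print(n,'B',X.round(),fit(Ws,X[0],X[1],23),'cnt')
    print(n,'where A stood',fit(Ws,520,248,0))
E
```

```text
s pan (3111, array([9.10000e-03, 1.30000e-03, 6.77955e+01]), np.float64(1.35))
s deckcounter (4786, array([-8.0000e-04, -2.9000e-03,  1.3225e+00]), np.float64(1.41))
s B [330. 266.  25.] (4512, array([ 2.9000e-03, -1.5000e-03,  2.3835e+01]), np.float64(1.37)) cnt
s B [223. 404.  25.] (4838, array([-1.40000e-03, -1.20000e-03,  2.38492e+01]), np.float64(1.32)) cnt
s where A stood (6351, array([-6.000e-04, -1.000e-04,  8.874e-01]), np.float64(1.34))
t pan (3158, array([ 8.70000e-03, -4.00000e-04,  6.57087e+01]), np.float64(2.16))
t deckcounter (4720, array([ 0.0033, -0.0004, -0.3359]), np.float64(2.31))
t B [323. 269.  25.] (4121, array([-4.50000e-03,  6.40000e-03,  2.23606e+01]), np.float64(2.27)) cnt
t B [218. 410.  25.] (4152, array([6.00000e-04, 6.00000e-03, 2.22452e+01]), np.float64(2.31)) cnt
t where A stood (4847, array([ 0.004 ,  0.0056, -0.3117]), np.float64(2.38))
```

```bash
python3 - <<'E'
from h import *
plan(523,-178.6,135,1.697)
E
```

```text
at [ 397.4 -167.3  119.2] yaw 1.697 F [ 0.18  0.36 -0.17] shift [-0.027   0.1231 -0.0158] turn -0.0
```

```bash
python3 -m pendant '[[[0,0,0,-0.04,0],[0,0,0,-0.07,0],[0,-0.01,0.045,-0.07,0],[0,-0.02,0.09,-0.07,0],[0,-0.027,0.123,-0.07,0],[0,-0.027,0.123,-0.06,0],[0,-0.027,0.123,-0.03,0],[0,-0.027,0.123,-0.016,0]]]'; python3 -m pendant '[[[0,0,0,0,0],[0,0,0,0,0],[0,0,0,0.002,0],[0,0,0,0.003,0],[0,0,0,0.004,0],[0,0,0,0.005,0],[0,0,0,0.006,0],[0,0,0,0.006,0]]]'
```

```text
t: 14.65
eef_pos: [521.6, -178.0, 132.8]
tcp_rot: [-3.139, -0.001, 1.697]
ft_force: [-0.0, -0.8, -1.0]
opening: 0.004
t: 15.45
eef_pos: [522.8, -178.6, 128.9]
tcp_rot: [-3.142, 0.0, 1.697]
ft_force: [0.4, 0.3, -0.2]
opening: 0.005
```

```bash
python3 -m pendant '[[[0,0,0,0.0005,0],[0,0,0,0.001,0],[0,0,0,0.0015,0],[0,0,0,0.002,0],[0,0,0,0.0025,0],[0,0,0,0.003,0],[0,0,0,0.003,0],[0,0,0,0.003,0]]]'
```

```text
t: 16.25
eef_pos: [522.8, -178.6, 126.0]
tcp_rot: [3.142, 0.0, 1.697]
ft_force: [0.8, 0.5, -0.0]
opening: 0.004
```

```bash
python3 -m pendant '[[[0,0,0,0.0003,0],[0,0,0,0.0006,0],[0,0,0,0.0009,0],[0,0,0,0.0012,0],[0,0,0,0.0012,0],[0,0,0,0.0012,0],[0,0,0,0.0012,0],[0,0,0,0.0012,0]]]'
```

```text
t: 17.05
eef_pos: [522.9, -178.6, 124.9]
tcp_rot: [3.142, 0.0, 1.697]
ft_force: [-0.9, 0.9, 2.2]
opening: 0.004
```

```bash
python3 -m pendant '[[[0,0,0,0.0004,0],[0,0,0,0.0008,0],[0,0,0,0.0012,0],[0,0,0,0.0014,0],[0,0,0,0.0014,0],[0,0,0,0.0014,0],[0,0,0,0.0014,0],[0,0,0,0.0014,0]]]'; python3 -m pendant '[[[0,0,0,0,0],[0,0,0,-0.002,0],[0,0,0,-0.005,0],[0,0,0,-0.04,0],[0,0.01,-0.045,-0.08,0],[0,0.02,-0.09,-0.08,0],[0,0.027,-0.1255,-0.08,0],[0,0.027,-0.1255,-0.06,0]]]'
```

```text
t: 17.85
eef_pos: [522.9, -178.6, 123.6]
tcp_rot: [3.141, 0.0, 1.697]
ft_force: [-1.0, -0.4, 6.0]
opening: 0.0
t: 18.65
eef_pos: [391.9, -166.9, 185.3]
tcp_rot: [3.14, 0.002, 1.696]
ft_force: [1.1, -0.1, -0.3]
opening: -0.001
```

```bash
python3 - <<'E'
from h import *
plan(398,-167.5,46,1.697)
cs=[env.read_camera('scene') for _ in range(8)]
Ws=[cloud(x) for x in cs]
# only the lip-side floor and back-side floor separately; rotate to pan frame
Q=np.vstack([W.reshape(-1,3)[~np.isnan(W.reshape(-1,3)[:,0])] for W in Ws])
c,s=np.cos(.127),np.sin(.127)
d=Q[:,:2]-[520.5,-179.2];px=d@[c,s];py=d@[-s,c]
for lo in range(-55,55,10):
    k=(px>lo)&(px<lo+10)&(abs(py)<25)&(abs(Q[:,2]-67)<8); print(lo+5,k.sum(),np.median(Q[k,2]).round(2) if k.any() else '')
E
```

```text
at [ 391.9 -166.9  185.3] yaw 1.696 F [ 1.07 -0.06 -0.27] shift [-0.0011  0.0057  0.1393] turn -0.001
-50 446 69.34
-40 399 67.53
-30 52 68.04
-20 101 67.05
-10 397 67.79
0 417 67.72
10 425 67.84
20 429 67.72
30 423 67.86
40 411 67.98
50 226 68.73
```

```bash
python3 -m pendant '[[[0,-0.001,0.003,0.03,0],[0,-0.001,0.006,0.06,0],[0,-0.001,0.006,0.09,0],[0,-0.001,0.006,0.11,0],[0,-0.001,0.006,0.125,0],[0,-0.001,0.006,0.133,0],[0,-0.001,0.006,0.136,0],[0,-0.001,0.006,0.136,0]]]'; python3 -c "
from h import *
plan(398,-167.5,38.7,1.697)"
```

```text
t: 19.85
eef_pos: [401.2, -167.8, 47.5]
tcp_rot: [-3.142, 0.0, 1.697]
ft_force: [0.4, 0.4, -0.8]
opening: 0.001
at [ 401.2 -167.8   47.5] yaw 1.697 F [ 0.38  0.44 -0.76] shift [ 0.0008 -0.0031  0.0088] turn -0.0
```

```bash
python3 -m pendant '[[[0,0,-0.003,0,0],[0,0,-0.003,0.002,0],[0,0,-0.003,0.004,0],[0,0,-0.003,0.0055,0],[0,0,-0.003,0.0065,0],[0,0,-0.003,0.0075,0],[0,0,-0.003,0.0085,0],[0,0,-0.003,0.0085,0]]]'; python3 -c "
from h import *
plan(398,-167.5,38.7,1.697)"
```

```text
t: 20.65
eef_pos: [398.1, -168.3, 38.9]
tcp_rot: [3.141, 0.0, 1.697]
ft_force: [-0.1, -0.6, 3.2]
opening: 0.004
at [ 398.1 -168.3   38.9] yaw 1.697 F [-0.14 -0.61  3.25] shift [ 0.0008 -0.      0.0002] turn -0.0
```

```bash
python3 -m pendant '[[[0,0,0,0.0003,0],[0,0,0,0.0006,0],[0,0,0,0.0006,0],[0,0,0,0.0006,0],[0,0,0,0.0006,0],[0,0,0,0.0006,0],[0,0,0,0.0006,0],[0,0,0,0.0006,0]]]';python3 -m pendant '[[[0,0,0,0,0],[0,0,0,-0.005,0],[0,0,0,-0.015,0],[0,0,0,-0.04,0],[0,0,0,-0.08,0],[0,0,0,-0.12,0],[0,0,0,-0.15,0],[0,0,0,-0.15,0]]]'; python3 - <<'E'
from h import *
s=cam('scene');cv2.imwrite('pics/c8.png',cv2.resize(s['image'][150:250,235:345],None,fx=6,fy=6,interpolation=cv2.INTER_CUBIC))
print(env.state()['eef_pos'])
E
```

```text
t: 21.45
eef_pos: [398.2, -168.3, 38.3]
tcp_rot: [3.141, 0.0, 1.697]
ft_force: [0.6, -2.4, 4.2]
opening: 0.001
t: 22.25
eef_pos: [398.7, -168.4, 192.1]
tcp_rot: [3.137, 0.004, 1.697]
ft_force: [-0.3, -0.2, -0.8]
opening: 0.002
[ 398.11279575 -168.07379446  190.05555832]
```

View pics/c8.png

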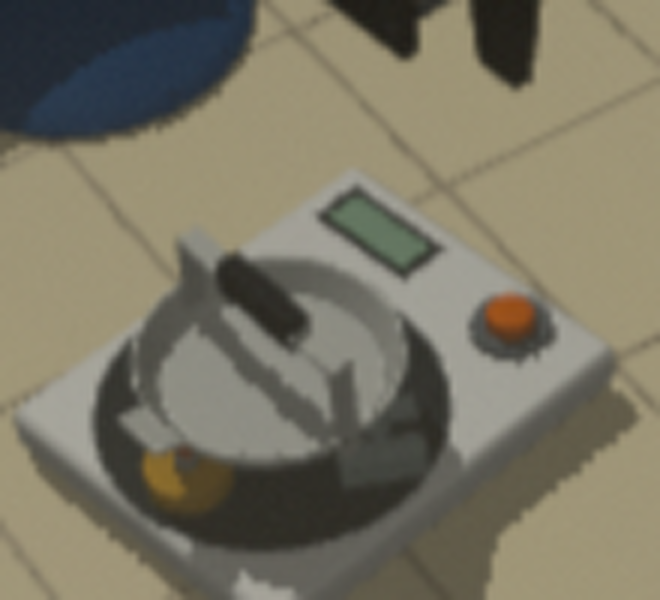

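```bash
python3 -c "
from h import *
print(env.job_done())"
```

```text
the job is handed in; nothing more can be done
None
```

I set the farthest pan on the scale's carrier, let go of it, pressed the zero key, and handed the job in at about 22 s. No verdict was reported.

**Seating:** As I lowered the pan, contact came with the feet about 44.2 mm above the counter, at about 5.6 N down and under 1 N sideways. After letting go I pressed the handle lightly (about 6 N) to make sure the pan was home.

**Height:** Comparing depth images with the look-alike pans on the counter put the pan 44.0 mm above the counter in one camera and 43.4 mm in the other. The handle's height, felt with the fingertips, agreed.

**Level:** The two checks disagreed somewhat. Before the handle press, both cameras suggested a tilt of about 0.009 rad. Afterwards, a profile from the scene camera showed about 0.004 rad. Both are within the 0.02 rad limit and near what the depth images can resolve. I did not remeasure the tilt after pressing the key.

**Key:** I pressed it to about 4.7 mm by fingertip height, at about 4 N. The last picture shows it up again, the pan in place and the gripper clear. I did not measure the other items on the counter at the end; I noticed no contact with any of them.

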